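Brush out the rinse jars with the telescoping brush

ROBOT

A 6-joint arm with a two-finger parallel gripper is mounted at the origin on the work surface. World frame = base frame: x ahead of the robot, y to its left, z up, the work surface at z = 0. Lengths are in m, angles in rad, forces in N, time in s.
With the tool pointing down it reaches from about 0.275 to 0.725 m from the base axis. Payload 5.6 kg.
Tool frame: the origin (TCP) lies midway between the tips of the shut fingers; the grasp point (between the pads) lies 19 mm behind it; z points along the fingers, y is the line along which they close (so a half turn about z gives the same grasp; the last joint's range is limited). The gripper opens to 85 mm and grips with 20 to 120 N. Pads are 22 mm wide; open, the fingers measure 114 mm over their backs; the gripper's body (76 mm by 85 mm) begins 54 mm behind the grasp point. The pads swing forward as they close: fully open they stand 13 mm farther back than shut.
Start: joints at [1.542, 0.255, 0.108, 0, -1.424, -0.285], TCP at [0.17, 0.523, 0.231] pointing down, gripper open.
Joint ranges: [-2.95, 2.95], [-1.21, 1.97], [-1.09, 1.5], [-2.87, 1.71], [-2.94, -0.07], [-3.05, 3.05]. Speed limits (rad/s): [2.57, 2.57, 3.14, 3.14, 3.14, 3.14].

INTERFACE

Orientations are given as a rotation vector (axis times angle).
In Python, from station import arm, optics, workorder gives the robot as it stands.
- The arm moves only by the shell command python3 -m handwheel 'ROWS' [FORCE]. ROWS is JSON, a list that holds one entry, the list of rows, each a list of 7 numbers: the opening, from 0 (shut) to 1 (fully open), then the shift along the tool's x, y, z in m, then the turn, a rotation vector about the tool's x, y, z in rad. In form: [[[grip, tx, ty, tz, rx, ry, rz], ...]]. A call has 1 to 12 rows; each row is the pose to reach, as a shift and turn from the pose commanded when the call began, along the tool's axes at that moment; what a row does not reach only later rows make up. A row lasts 1/8 s, in which the tool goes at most 62.5 mm and 10.7 degrees, less where a joint would pass 70% of its speed; a pose out of reach is approached as far as the arm can. A call with a gripper value outside its range is refused whole. The fingers move at their own pace and stop on an object; FORCE is the grip in N (left out, the last holds). Time passes only in rows, so rows that repeat a pose let the fingers close. It gives the time, the measured TCP pose, the force, the opening and the grip force at its end, in the units of the state.
- arm.get_obs(): the state, without advancing time (a new reading comes with each control period).
- optics.capture(name): name is "scene" or "top" or "wrist"; returns the picture (384x512x3 uint8, blue, green, red); there is no depth.
- optics.camera_params(name): a dict with "mtx" (3x3 intrinsics, pixels), "pose" (4x4, takes a point from camera to world coordinates). Camera axes: x right, y down, z forward; pixel columns grow to the right and rows downward; lengths in m; the calibration is good to about 2 mm. A picture is of the moment at which its call begins: read the wrist's pose just before it. camera_params takes no time and is no camera call; for the wrist camera it gives the pose at the moment of the call.
- workorder.hand_in(): hands the job in; it is judged then, once.
The state is a dict: "t": time; "joint_pos": joint angles; "qd": joint speeds; "tau": joint torques, N m; "tool_pos": TCP position; "ee_rot": TCP orientation; "ft_force": force on the tool from outside, world axes, zero at the start; "moment": the same for the moment, N m; "width": finger opening in m; "grip_force": force on a finger pad.
Only numpy, scipy, OpenCV 4.12 (cv2) and the standard library are available. Lean on these libraries where they do the work, as an engineer would, in place of code of your own. Each camera call takes 0.05 s, during which the arm holds its last target. There are 200 camera calls.

TASK

Draw out the handle of the telescoping jar brush until its lock button clicks out, then brush the two or three tall glass jars that are on the bench, one after another from the robot's left to its right: in each, push the bristles right down to the floor, draw them up to near the mouth and push them right down to the floor once more. Then put the brush back upright in its stand, fully home and still locked at full length, and stand every jar upright and wholly on the black rubber drying mat; leave the other tools and parts where they are.

Things in the scene. Friction and masses are not known exactly. Their poses are not given: they have to be found in the camera images.
- brush: Telescoping jar brush, 0.24 kg, upright in the stand. Origin at its tip (lowest point, centre of the bristle head), z towards the handle. Rigid white bristle head 22 mm across, 34 mm long, lowest 7 mm tapering to 12 mm; then a steel sleeve 20 mm across up to z = 105 mm, out of which the handle slides. Length 149 mm collapsed, 199 mm drawn out. In the stand it may lean up to 5 degrees.
- brush_handle (a joint): How far the handle is drawn out of the sleeve, m: 0 collapsed, 0.050 at the end stop; starts between 0 and 0.02. It slides with about 1 N of friction, less than the weight of sleeve and head, so lifting the handle draws it out first and lifts the brush only after the end stop.
- brush_button (a joint): Spring lock button (8 x 6 mm steel) on the sliding rod, m: 0 while it is hidden in the sleeve, 0.005 when it has clicked out. It springs out by itself just above the sleeve's top edge once the handle is drawn out by 48 mm; then the handle cannot slide back in (about 2 mm of play remain).
- brush_grip (a point): Middle of the round black handle grip, 16 mm in diameter and 42 mm long, at the top of the brush (moves with the handle): 128 mm above the brush tip collapsed, 178 mm when drawn out fully.
- stand: Fixed brush stand, on the left or the right side of the bench: a steel disc foot 84 mm across and 6 mm thick with an upright tube 42 mm across (52 mm at its flared mouth), 80 mm high. Origin at the centre of its underside on the bench; the bore is 26 mm wide, flares to 36 mm over the top 10 mm, and its floor is 6 mm above the bench.
- mat: Black ribbed rubber drying mat, fixed on the bench, 150 mm (its x) by 320 mm (its y), 2 mm thick; origin at the centre of its underside.
- jar1: Tall glass jar, open at the top, first of the row counted from the robot's left (+y); may be absent. 60 mm outer diameter, 100 mm high, wall 4 mm, floor 6 mm thick, 0.25 kg. Origin at the centre of its underside, z up.
- jar2: Tall glass jar, open at the top, second of the row counted from the robot's left (+y); may be absent. 60 mm outer diameter, 100 mm high, wall 4 mm, floor 6 mm thick, 0.25 kg. Origin at the centre of its underside, z up.
- jar3: Tall glass jar, open at the top, third of the row counted from the robot's left (+y); may be absent. 60 mm outer diameter, 100 mm high, wall 4 mm, floor 6 mm thick, 0.25 kg. Origin at the centre of its underside, z up.
- case_opener: Steel case opener, 98 mm long, 45 mm wide, 10 mm thick, lying flat; origin under the middle of its bar. Bystander: leave it alone.
- screwdriver: Green plastic screwdriver, 140 mm long, lying on the bench. Bystander: leave it alone.
- parts_cup: Small glass parts cup, 44 mm across and 30 mm high; origin at the centre of its underside. Bystander: leave it alone.
- case_block: Dark steel case block, a disc 60 mm across and 22 mm high; origin at the centre of its underside. Bystander: leave it alone.
- tweezers: Steel tweezers, 120 x 10 x 6 mm, lying flat. Bystander: leave it alone.
- loupe_stand: Bystander, fixed: chrome loupe stand, foot 84 mm across, post 12 mm thick and 182 mm high, with an arm towards -x carrying a 40 mm loupe 72 mm from the post, 150 to 172 mm high. Origin under the foot. It stands on the other side of the bench from the brush stand.
Things that resemble listed ones, but are neither listed nor needed, are in the scene too. What is shaped like the jar2 but blue or yellow is not meant.

How it is judged:
On the way, in this order (a step that is already met when the one before it is completed fails the run):
1. the brush handle is drawn out to full length and the lock button has clicked out (value of joint brush_button above 0.0035 m and value of joint brush_handle above 0.044 m), for 0.2 s.
2. the bristles reach the floor of jar1 (tip within 10 mm of it) (z of brush in the frame of jar1 between 0 and 0.016 m and horizontal distance between brush and jar1 below 0.024 m), for 0.1 s.
3. the bristles are drawn up to the upper half of jar1 (tip at least 49 mm above its floor) (z of brush in the frame of jar1 above 0.055 m and horizontal distance between brush and jar1 below 0.032 m), for 0.1 s.
4. the bristles reach the floor of jar1 again (all of step 2), for 0.1 s.
5. the bristles reach the floor of jar2 (tip within 10 mm of it) (z of brush in the frame of jar2 between 0 and 0.016 m and horizontal distance between brush and jar2 below 0.024 m), for 0.1 s.
6. the bristles are drawn up to the upper half of jar2 (tip at least 49 mm above its floor) (z of brush in the frame of jar2 above 0.055 m and horizontal distance between brush and jar2 below 0.032 m), for 0.1 s.
7. the bristles reach the floor of jar2 again (all of step 5), for 0.1 s.
8. the bristles reach the floor of jar3 (tip within 10 mm of it) (z of brush in the frame of jar3 between 0 and 0.016 m and horizontal distance between brush and jar3 below 0.024 m), for 0.1 s.
9. the bristles are drawn up to the upper half of jar3 (tip at least 49 mm above its floor) (z of brush in the frame of jar3 above 0.055 m and horizontal distance between brush and jar3 below 0.032 m), for 0.1 s.
10. the bristles reach the floor of jar3 again (all of step 8), for 0.1 s.
At the end, for the whole second after the job is handed in: Brush home in the stand (tip within 8 mm of its floor and 12 mm of its axis, tilt under 0.14 rad), drawn out, button out over 3.5 mm; every present jar upright (tilt under 0.1 rad) on the mat, centre within 49 mm (mat x) and 134 mm (mat y) of its middle; all at rest (all of step 1 and horizontal distance between brush and stand below 0.012 m and z of brush in the frame of stand below 0.014 m and angle between brush's own z axis and vertical below 0.14 rad and linear speed of each of brush, jar1, jar2, jar3 below 0.03 m/s and x of jar1 in the frame of mat between -0.049 and 0.049 m and y of jar1 in the frame of mat between -0.134 and 0.134 m and z of each of jar1, jar2, jar3 in the frame of mat below 0.01 m and angle between each of jar1, jar2, jar3's own z axis and vertical below 0.1 rad and x of jar2 in the frame of mat between -0.049 and 0.049 m and y of jar2 in the frame of mat between -0.134 and 0.134 m and x of jar3 in the frame of mat between -0.049 and 0.049 m and y of jar3 in the frame of mat between -0.134 and 0.134 m); the robot touches nothing.
It fails at once if a bystanding tool or part is moved by more than 30 mm (distance of any of case_opener, screwdriver, parts_cup, case_block, tweezers from where it was at the start of the episode above 0.03 m).
Of jar1, jar2, jar3 only 2 to 3 are there at a start; the rules pass over those that are not, and their reading is None.
At some moment in a run one of jar1, jar2, jar3 may be knocked a few centimetres aside while the robot is not near it.
It also fails if it takes over 210 s, if anything falls off the work surface, if the arm or the gripper's body presses on something with over 40 N, if the wrist force passes 120 N, or if a joint passes its speed limit or range.

## Working session

There is one attempt and no reset: what is moved stays moved. The work goes in short steps, Python scripts to look and compute and a shell command to move; the robot and the scene stay as the last step left them, time stands still between calls to the robot, and variables do not carry over. Pictures are saved under pics/ and viewed, at most 14 in all, crops included, and the job is handed in when it is done.

```bash
mkdir -p pics; ls; python3 - <<'E'
from station import arm, optics
import cv2, numpy as np
o=arm.get_obs(); print({k:np.round(v,3).tolist() for k,v in o.items()})
for n in ("scene","top"):
    cv2.imwrite(f"pics/{n}0.png",optics.capture(n)); p=optics.camera_params(n); print(n,np.round(p["mtx"],1).tolist(),np.round(p["pose"],3).tolist())
E
```

```text
pics
{'t': 0.0, 'joint_pos': [1.542, 0.256, 0.107, -0.0, -1.424, -0.285], 'qd': [0.0, 0.001, -0.002, -0.0, 0.001, 0.001], 'tau': [-0.001, -38.664, 23.794, 5.365, -0.006, -0.0], 'tool_pos': [0.17, 0.523, 0.23], 'ee_rot': [3.101, -0.491, -0.0], 'ft_force': [0.469, 0.744, -0.668], 'moment': [-0.036, -0.055, 0.02], 'grip_force': 0.0, 'width': 0.085}
scene [[429.0, 0.0, 254.7], [0.0, 429.0, 192.6], [0.0, 0.0, 1.0]] [[0.658, 0.634, -0.407, 1.049], [0.753, -0.556, 0.352, -0.344], [-0.003, -0.538, -0.843, 0.968], [0.0, 0.0, 0.0, 1.0]]
top [[498.4, 0.0, 258.7], [0.0, 498.4, 190.4], [0.0, 0.0, 1.0]] [[0.022, -0.989, 0.146, 0.442], [-1.0, -0.022, -0.0, 0.02], [0.004, -0.146, -0.989, 1.322], [0.0, 0.0, 0.0, 1.0]]
```

View pics/top0.png

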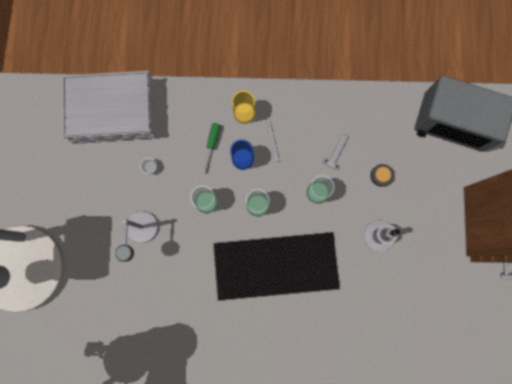

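View pics/scene0.png

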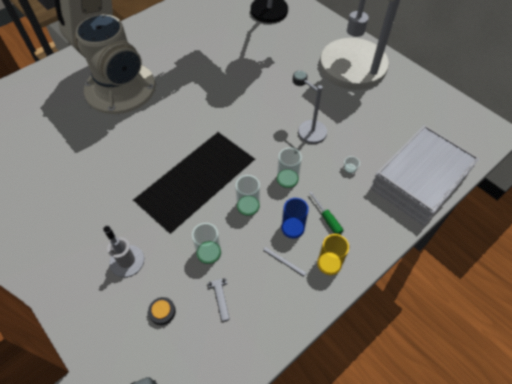

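The top view shows, from left to right, three clear jars at (205,200), (258,203) and (320,190). The blue (242,155) and yellow (244,107) ones are decoys. The mat is at (277,266), the brush stand at (383,235) on the robot's right and the loupe at (142,227). I'll check this with an enlarged crop and projected models.

```bash
cat > h.py <<'E'
import numpy as np, cv2
from station import arm, optics
from scipy.spatial.transform import Rotation as R
def back(cam,uv,z,p=None):
    p=p or optics.camera_params(cam); K=np.array(p["mtx"]);T=np.array(p["pose"])
    d=T[:3,:3]@np.linalg.solve(K,[uv[0],uv[1],1]); return T[:3,3]+d*(z-T[2,3])/d[2]
def proj(cam,P,p=None):
    p=p or optics.camera_params(cam); K=np.array(p["mtx"]);T=np.array(p["pose"])
    q=(np.atleast_2d(P)-T[:3,3])@T[:3,:3]@K.T; return q[:,:2]/q[:,2:]
def circ(c,r,z,n=48):
    a=np.linspace(0,2*np.pi,n); return np.c_[c[0]+r*np.cos(a),c[1]+r*np.sin(a),0*a+z]
def tool():
    o=arm.get_obs(); return np.array(o["tool_pos"]),R.from_rotvec(o["ee_rot"]).as_matrix()
E
python3 - <<'E'
from h import *
for n,uv in dict(j1=(205,202),j2=(258,205),j3=(319,192)).items(): print(n,back("top",uv,0.006)[:2].round(3))
print("stand",back("top",(380,236),0.006)[:2].round(3), "briefbrush", back("top",(397,232),0.15).round(3))
for uv in [(214,241),(334,233),(339,290),(219,299)]: print("mat",back("top",uv,0.002)[:2].round(3))
print("loupe",back("top",(142,227),0.005).round(3))
im=cv2.imread("pics/top0.png"); s=3; x0,y0=185,165
c=cv2.resize(im[y0:y0+145,x0:x0+240],None,fx=s,fy=s,interpolation=cv2.INTER_CUBIC); cv2.imwrite("pics/c1.png",c)
E
```

```text
j1 [0.602 0.162]
j2 [0.597 0.021]
j3 [ 0.636 -0.141]
stand [ 0.522 -0.302] briefbrush [ 0.524 -0.307  0.15 ]
mat [0.499 0.135]
mat [ 0.528 -0.182]
mat [ 0.38  -0.195]
mat [0.35  0.116]
loupe [0.532 0.325 0.005]
```

View pics/c1.png

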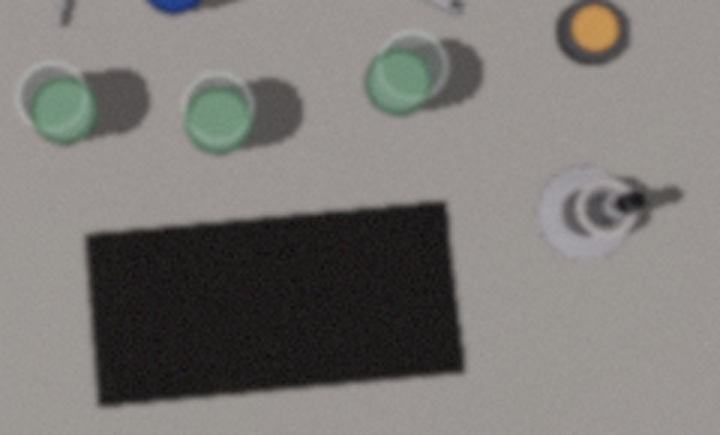

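The crop confirms three colourless jars with green-tinted floors at (65,108), (218,115) and (400,80), all on the bench and not yet on the mat. The stand is at (585,212), with the black handle grip at (632,200). Next I'll raise and square the tool, then look at the brush up close.

```bash
python3 -m handwheel '[[[1,0,0,-0.05,0,0,-0.15],[1,0,0,-0.1,0,0,-0.313],[1,0,0,-0.1,0,0,-0.313],[1,0,0,-0.1,0,0,-0.313]]]'; python3 - <<'E'
from h import *
t,r=tool(); print(t.round(3)); print(r.round(3)); p=optics.camera_params("wrist"); T=np.array(p["pose"])
print(np.round(p["mtx"],0).tolist()); print("cam in tool",(r.T@(T[:3,3]-t)).round(3),(r.T@T[:3,:3]).round(2).tolist(), arm.get_obs()["joint_pos"])
E
```

```text
t: 0.6
tool_pos: [0.1695, 0.523, 0.3305]
ee_rot: [3.14, -0.002, -0.001]
ft_force: [-0.3, -0.4, -0.5]
width: 0.0854
grip_force: 0.0
[0.169 0.523 0.331]
[[ 1.    -0.001 -0.001]
 [-0.001 -1.    -0.001]
 [-0.001  0.001 -1.   ]]
[[279.0, 0.0, 251.0], [0.0, 279.0, 191.0], [0.0, 0.0, 1.0]]
cam in tool [ 0.08  -0.    -0.143] [[0.0, -0.95, -0.31], [1.0, 0.0, 0.0], [-0.0, -0.31, 0.95]] [ 1.54158811e+00  2.50985631e-01  3.51319733e-01 -7.68597937e-04
 -1.67225334e+00  2.78713937e-02]
```

```bash
python3 -m handwheel '[[[1,0.025,0.055,0,0,0,0],[1,0.05,0.11,0,0,0,0],[1,0.075,0.165,0,0,0,0],[1,0.1,0.22,0,0,0,0],[1,0.125,0.275,0,0,0,0],[1,0.15,0.33,0,0,0,0],[1,0.175,0.385,0,0,0,0],[1,0.2,0.44,0,0,0,0],[1,0.225,0.495,0,0,0,0],[1,0.25,0.55,0,0,0,0],[1,0.275,0.605,0,0,0,0],[1,0.3,0.66,0,0,0,0]]]'; python3 -m handwheel '[[[1,0.025,0.05,0,0,0,0],[1,0.05,0.1,0,0,0,0],[1,0.07,0.163,0,0,0,0],[1,0.07,0.163,0,0,0,0],[1,0.07,0.163,0,0,0,0]]]'; python3 - <<'E'
from h import *
print(arm.get_obs()["joint_pos"]); p=optics.camera_params("wrist"); im=optics.capture("wrist"); cv2.imwrite("pics/w1.png",im); np.save("w1.npy",p)
E
```

```text
t: 2.1
tool_pos: [0.4691, -0.1391, 0.3298]
ee_rot: [-3.141, 0.002, 0.004]
ft_force: [1.1, 0.4, -0.2]
width: 0.0851
grip_force: 0.0
t: 2.72
tool_pos: [0.5388, -0.3002, 0.3296]
ee_rot: [-3.141, 0.003, 0.004]
ft_force: [0.0, -0.0, 1.0]
width: 0.085
grip_force: 0.0
[-2.55498292e-01  3.99648499e-01  5.59793468e-01 -3.24903356e-04
 -1.73395663e+00  1.82436310e+00]
```

View pics/w1.png

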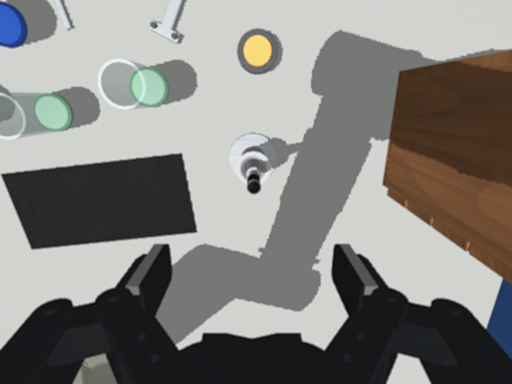

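The wrist view shows the stand foot at (252,157), the tube mouth around (253,163) and the grip's dark end at (253,186). Now enlarged crops from two views, to get the lean and height of the grip.

```bash
python3 - <<'E'
from h import *
w=cv2.imread("pics/w1.png")[125:205,215:295]; s=optics.capture("scene"); cv2.imwrite("pics/scene1.png",s); s=s[215:285,85:155]
f=lambda a,k:cv2.resize(a,None,fx=k,fy=k,interpolation=cv2.INTER_CUBIC)
a=f(w,5);b=f(s,40/7); b=cv2.resize(b,(400,400)); cv2.imwrite("pics/c2.png",np.hstack([a,b]))
E
```

```text
(no output)
```

View pics/c2.png

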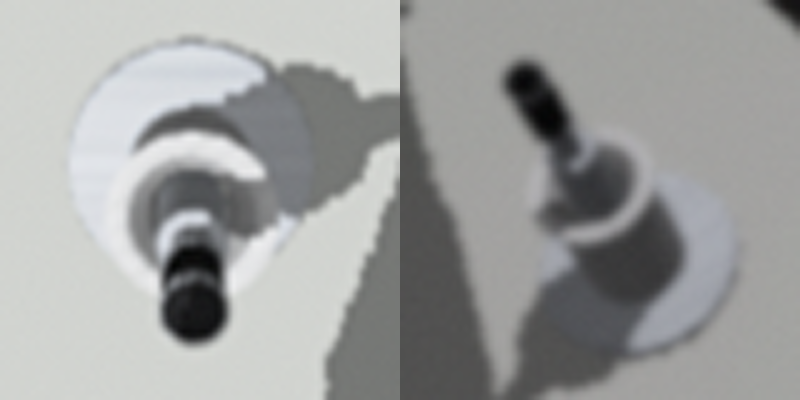

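```bash
python3 - <<'E'
from h import *
pw=np.load("w1.npy",allow_pickle=True).item(); ps=optics.camera_params("scene"); pt=optics.camera_params("top")
def tri(l):
    A=[];b=[]
    for p,uv in l:
        K=np.array(p["mtx"]);T=np.array(p["pose"]);d=T[:3,:3]@np.linalg.solve(K,[*uv,1]);d/=np.linalg.norm(d)
        M=np.eye(3)-np.outer(d,d);A.append(M);b.append(M@T[:3,3])
    A=np.vstack(A);b=np.hstack(b);x=np.linalg.lstsq(A,b,rcond=None)[0];return x,np.linalg.norm(A@x-b)
print("griptop w+s",tri([(pw,(254,187)),(ps,(106.4,228.6))]),"w+s+t",tri([(pw,(254,187)),(ps,(106.4,228.6)),(pt,(396,231.7))]))
print("foot",back("w",(253,157.6),.006,pw).round(4),back("w",(254,165),.08,pw).round(4),back("t",(380,236),.006,pt).round(4))
# overlay check
c=[.522,-.303]
w=cv2.imread("pics/w1.png")
def fitcircle(c):
    im=cv2.resize(w[110:210,200:310],None,fx=5,fy=5,interpolation=cv2.INTER_CUBIC)
    for P in (circ(c,.042,.006),circ(c,.026,.08),circ(c,.021,.006)):
        q=(proj("w",P,pw)-[200,110]+.5)*5; cv2.polylines(im,[q.astype(np.int32)],True,(0,0,255),1)
    return im
c=back("w",(253,157.6),.006,pw)[:2]
cv2.imwrite("pics/c3.png",fitcircle(c))
E
```

```text
griptop w+s (array([ 0.52299329, -0.3032666 ,  0.16590986]), np.float64(5.5503825932073805e-05)) w+s+t (array([ 0.52261961, -0.30250697,  0.16422971]), np.float64(0.0020462506988312037))
foot [ 0.5249 -0.3029  0.006 ] [ 0.5291 -0.3039  0.08  ] [ 0.5221 -0.3024  0.006 ]
```

View pics/c3.png

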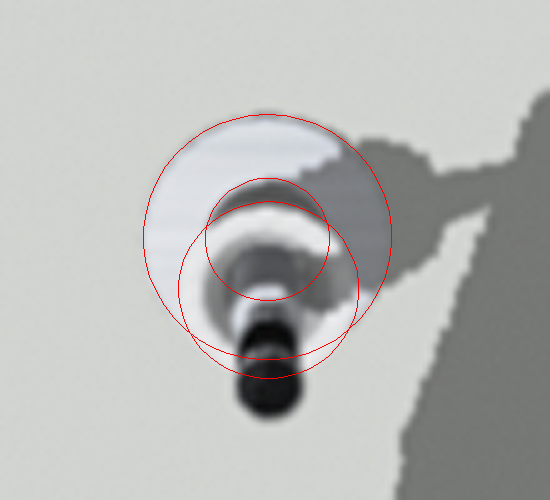

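The projected foot and mouth circles fit, so the stand is at (0.525,-0.303) with the grip top at z 0.166 and almost no lean. I'll go down and grip.

```bash
python3 -m handwheel '[[[1,-0.016,0.003,0.06,0,0,0],[1,-0.016,0.003,0.12,0,0,0],[1,-0.016,0.003,0.17,0,0,0],[1,-0.016,0.003,0.203,0,0,0],[1,-0.016,0.003,0.203,0,0,0],[0.4,-0.016,0.003,0.203,0,0,0],[0.2,-0.016,0.003,0.203,0,0,0],[0,-0.016,0.003,0.203,0,0,0],[0,-0.016,0.003,0.203,0,0,0],[0,-0.016,0.003,0.203,0,0,0],[0,-0.016,0.003,0.203,0,0,0]]]' 50
```

```text
t: 4.2
tool_pos: [0.5233, -0.3032, 0.1284]
ee_rot: [3.142, -0.001, 0.001]
ft_force: [0.2, 0.4, 0.4]
width: 0.0146
grip_force: 48.6
```

```bash
python3 -m handwheel '[[[0,0,0,-0.01,0,0,0],[0,0,0,-0.02,0,0,0],[0,0,0,-0.03,0,0,0],[0,0,0,-0.038,0,0,0],[0,0,0,-0.044,0,0,0],[0,0,0,-0.05,0,0,0],[0,0,0,-0.055,0,0,0],[0,0,0,-0.055,0,0,0],[0,0,0,-0.055,0,0,0]]]'; python3 -m handwheel '[[[0,0,0,-0.04,0,0,0],[0,0,0,-0.08,0,0,0],[0,0,0,-0.12,0,0,0],[0,0,0,-0.12,0,0,0],[0,0,0,-0.12,0,0,0]]]'
python3 - <<'E'
from h import *
s=optics.capture("scene"); t=optics.capture("top"); cv2.imwrite("pics/scene2.png",s); cv2.imwrite("pics/top2.png",t)
g=proj("scene",tool()[0])[0].astype(int); print(g)
a=s[max(0,g[1]-50):g[1]+110,max(0,g[0]-60):g[0]+100]; a=cv2.resize(a,None,fx=3,fy=3,interpolation=cv2.INTER_CUBIC)
cv2.imwrite("pics/c4.png",a)
E
```

```text
t: 5.32
tool_pos: [0.523, -0.3031, 0.183]
ee_rot: [-3.141, 0.001, 0.001]
ft_force: [0.2, -0.0, -3.2]
width: 0.015
grip_force: 49.1
t: 5.95
tool_pos: [0.5229, -0.3027, 0.3021]
ee_rot: [-3.14, 0.001, 0.002]
ft_force: [-0.3, 0.1, -4.2]
width: 0.0144
grip_force: 49.8
[ 84 193]
```

View pics/c4.png

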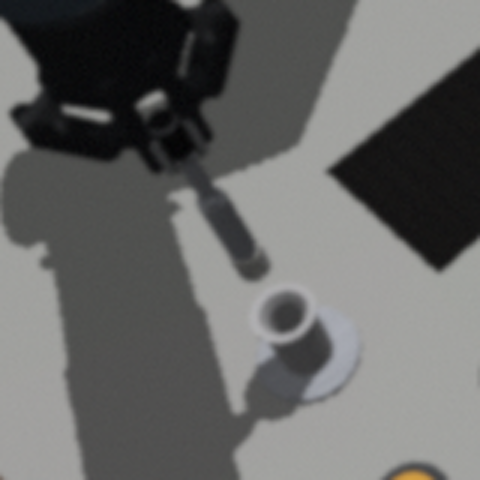

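The brush is out of the stand and hanging straight at full length, with its tip at about (255,268) in the crop. I'll check the tip position and relocate the jars.

```bash
cat >> h.py <<'E'
def jars(cam,img,p=None,z=.003):
    h=cv2.cvtColor(img,cv2.COLOR_BGR2HSV); m=cv2.inRange(h,(60,35,90),(90,140,255))
    m=cv2.morphologyEx(m,cv2.MORPH_CLOSE,np.ones((5,5),np.uint8))
    n,l,s,c=cv2.connectedComponentsWithStats(m); out=[]
    for i in range(1,n):
        if s[i][4]>120:
            ct=max(cv2.findContours((l==i).astype(np.uint8),0,2)[0],key=len); e=cv2.fitEllipse(ct) if len(ct)>5 else (c[i],)
            out.append((c[i].round(1).tolist(),int(s[i][4]),back(cam,e[0],z,p)[:2].round(4).tolist(),np.round(e[1],1).tolist()))
    return out
E
python3 - <<'E'
from h import *
for c in ("top","scene"):
  for f in ("0","2"):
    print(c,f); [print(j) for j in jars(c,cv2.imread(f"pics/{c}{f}.png"))]
print("w1"); [print(j) for j in jars("w",cv2.imread("pics/w1.png"),np.load("w1.npy",allow_pickle=True).item())]
print(proj("scene",[[.523,-.303,z] for z in (.13,.141,.15)]).round(1))
E
```

```text
top 0
([212.1, 134.2], 150, [0.7894, 0.1482], [7.5, 30.1])
([317.7, 191.7], 384, [0.6368, -0.1381], [21.2, 21.5])
([206.0, 201.3], 390, [0.6041, 0.1595], [21.1, 21.8])
([257.5, 204.5], 390, [0.5987, 0.0223], [21.3, 21.8])
top 2
([212.1, 134.4], 139, [0.7882, 0.1487], [7.0, 28.7])
([317.6, 191.8], 380, [0.6365, -0.138], [20.8, 21.8])
([206.0, 201.3], 389, [0.6042, 0.1594], [21.2, 21.6])
([257.5, 204.5], 388, [0.5986, 0.0221], [21.2, 21.7])
scene 0
([287.5, 177.2], 334, [0.6041, 0.159], [18.2, 21.7])
([247.9, 204.4], 374, [0.5983, 0.0217], [20.0, 22.4])
([208.4, 251.3], 450, [0.6367, -0.1391], [22.4, 24.3])
scene 2
([287.4, 177.2], 335, [0.6042, 0.1589], [18.3, 21.6])
([247.9, 204.3], 380, [0.5982, 0.0215], [20.3, 22.7])
([208.3, 251.4], 454, [0.6367, -0.1394], [22.4, 24.5])
w1
([148.6, 86.6], 1272, [0.6377, -0.1382], [37.4, 42.0])
([52.5, 111.9], 1207, [0.5994, 0.022], [34.5, 42.6])
[[111.4 236.2]
 [109.9 233.9]
 [108.7 232. ]]
```

Both cameras and the wrist agree on the jars to within 2 mm: j1 (0.604,0.159), j2 (0.5985,0.022), j3 (0.637,-0.1385). Carrying the brush over jar1.

```bash
python3 -m handwheel '[[[0,0.008,-0.046,-0.01,0,0,0],[0,0.016,-0.092,-0.01,0,0,0],[0,0.024,-0.138,-0.01,0,0,0],[0,0.032,-0.184,-0.01,0,0,0],[0,0.04,-0.23,-0.01,0,0,0],[0,0.048,-0.276,-0.01,0,0,0],[0,0.056,-0.322,-0.01,0,0,0],[0,0.064,-0.368,-0.01,0,0,0],[0,0.072,-0.414,-0.01,0,0,0],[0,0.081,-0.462,-0.01,0,0,0],[0,0.081,-0.462,-0.01,0,0,0],[0,0.081,-0.462,-0.01,0,0,0]]]'
python3 - <<'E'
from h import *
p=optics.camera_params("wrist");im=optics.capture("wrist");cv2.imwrite("pics/w2.png",im)
print(jars("w",im,p)); s=optics.capture("scene"); cv2.imwrite("pics/scene3.png",s); print(jars("scene",s)); print(jars("top",optics.capture("top")))
t=tool()[0]; print(t); g=proj("scene",t-[0,0,.1])[0].astype(int); a=s[g[1]-60:g[1]+90,g[0]-75:g[0]+75]
cv2.imwrite("pics/c5.png",np.hstack([cv2.resize(a,(400,400),interpolation=cv2.INTER_CUBIC),cv2.resize(im,(400,300)).copy() if 0 else cv2.resize(im[:,60:444],(400,400))]))
E
```

```text
t: 7.55
tool_pos: [0.6042, 0.1587, 0.3121]
ee_rot: [3.14, -0.0, -0.003]
ft_force: [-0.1, -0.2, -2.3]
width: 0.0146
grip_force: 49.8
[([261.7, 29.1], 167, [0.7918, 0.1428], [18.3, 86.3]), ([437.7, 130.0], 1232, [0.6382, -0.1384], [35.2, 42.8]), ([251.2, 150.2], 1098, [0.6055, 0.1584], [36.4, 36.9]), ([334.9, 153.9], 1126, [0.5997, 0.0217], [35.7, 38.7])]
[([287.4, 177.3], 342, [0.6044, 0.1583], [18.8, 21.8]), ([247.8, 204.2], 392, [0.5976, 0.0221], [20.6, 23.2]), ([208.5, 251.2], 468, [0.6365, -0.1388], [22.0, 25.4])]
[([212.3, 135.9], 169, [0.787, 0.1478], [7.8, 28.8]), ([317.4, 191.8], 399, [0.6365, -0.1374], [21.3, 22.3]), ([206.6, 201.9], 358, [0.6021, 0.1576], [19.1, 22.3]), ([257.2, 204.9], 410, [0.5978, 0.0228], [21.8, 22.2])]
[0.60436494 0.15778953 0.31336969]
```

View pics/c5.png

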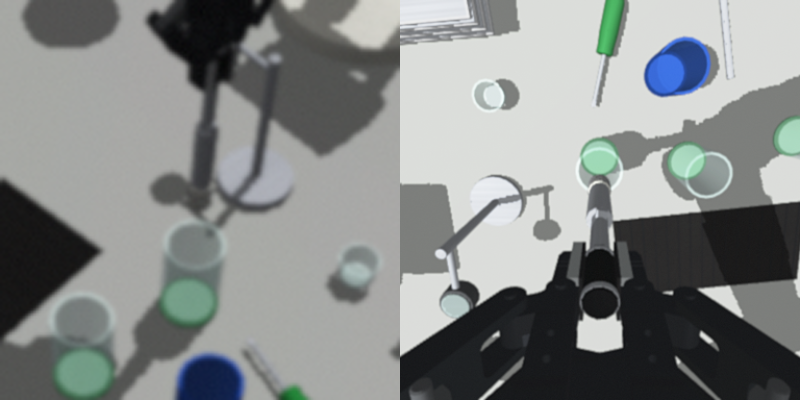

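The brush hangs vertically over jar1 and is centred on it. Lowering.

```bash
python3 -m handwheel '[[[0,0,0,0.03,0,0,0],[0,0,0,0.07,0,0,0],[0,0,0,0.11,0,0,0],[0,0,0,0.128,0,0,0],[0,0,0,0.136,0,0,0],[0,0,0,0.136,0,0,0],[0,0,0,0.136,0,0,0]]]'; python3 -m handwheel '[[[0,0,0,0.002,0,0,0],[0,0,0,0.004,0,0,0],[0,0,0,0.004,0,0,0],[0,0,0,0.004,0,0,0]]]'
```

```text
t: 8.57
tool_pos: [0.6051, 0.1588, 0.1787]
ee_rot: [-3.141, 0.002, -0.004]
ft_force: [-0.1, 0.3, -3.3]
width: 0.0151
grip_force: 49.7
t: 9.07
tool_pos: [0.6045, 0.1588, 0.1733]
ee_rot: [3.142, -0.001, 0.0]
ft_force: [0.5, -0.2, -3.0]
width: 0.0148
grip_force: 49.7
```

```bash
python3 -m handwheel '[[[0,0,0,0.002,0,0,0],[0,0,0,0.004,0,0,0],[0,0,0,0.004,0,0,0]]]';  python3 -m handwheel '[[[0,0,0,0.001,0,0,0],[0,0,0,0.002,0,0,0],[0,0,0,0.002,0,0,0]]]'
```

```text
t: 9.45
tool_pos: [0.6043, 0.1587, 0.1689]
ee_rot: [3.141, -0.001, -0.001]
ft_force: [1.5, 0.5, -2.2]
width: 0.0149
grip_force: 49.7
t: 9.82
tool_pos: [0.6044, 0.1588, 0.1672]
ee_rot: [3.142, -0.001, -0.0]
ft_force: [-0.3, 0.5, -2.8]
width: 0.0147
grip_force: 49.7
```

```bash
python3 -m handwheel '[[[0,0,0,0.001,0,0,0],[0,0,0,0.002,0,0,0],[0,0,0,0.002,0,0,0]]]';  python3 -m handwheel '[[[0,0,0,0.001,0,0,0],[0,0,0,0.002,0,0,0],[0,0,0,0.002,0,0,0]]]'
```

```text
t: 10.2
tool_pos: [0.6044, 0.1588, 0.1651]
ee_rot: [3.142, -0.001, -0.0]
ft_force: [0.7, 0.4, -2.9]
width: 0.0147
grip_force: 49.7
t: 10.58
tool_pos: [0.6044, 0.1588, 0.1632]
ee_rot: [3.142, -0.001, -0.0]
ft_force: [-0.1, 0.1, -3.0]
width: 0.0148
grip_force: 49.7
```

```bash
python3 -m handwheel '[[[0,0,0,0.001,0,0,0],[0,0,0,0.002,0,0,0],[0,0,0,0.002,0,0,0]]]';  python3 -m handwheel '[[[0,0,0,0.001,0,0,0],[0,0,0,0.002,0,0,0],[0,0,0,0.002,0,0,0]]]'
python3 - <<'E'
from h import *
print(jars("top",optics.capture("top"))); s=optics.capture("scene");a=s[110:210,240:340]
w=optics.capture("wrist")
cv2.imwrite("pics/c6.png",np.hstack([cv2.resize(a,(400,400),interpolation=cv2.INTER_CUBIC),cv2.resize(w[50:250,150:350],(400,400),interpolation=cv2.INTER_CUBIC)]))
E
```

```text
t: 10.95
tool_pos: [0.6046, 0.1588, 0.1615]
ee_rot: [-3.142, 0.001, -0.001]
ft_force: [-0.0, -0.1, -0.6]
width: 0.0145
grip_force: 49.9
t: 11.32
tool_pos: [0.605, 0.1588, 0.1604]
ee_rot: [-3.141, 0.001, -0.003]
ft_force: [-0.6, 0.3, 5.0]
width: 0.0147
grip_force: 50.4
[([212.6, 134.9], 190, [0.7883, 0.1478], [7.8, 29.7]), ([317.4, 191.6], 396, [0.6367, -0.1373], [21.3, 22.2]), ([207.7, 204.4], 229, [0.5983, 0.1563], [15.7, 21.8]), ([257.2, 204.8], 413, [0.5981, 0.0229], [21.8, 22.4])]
```

View pics/c6.png

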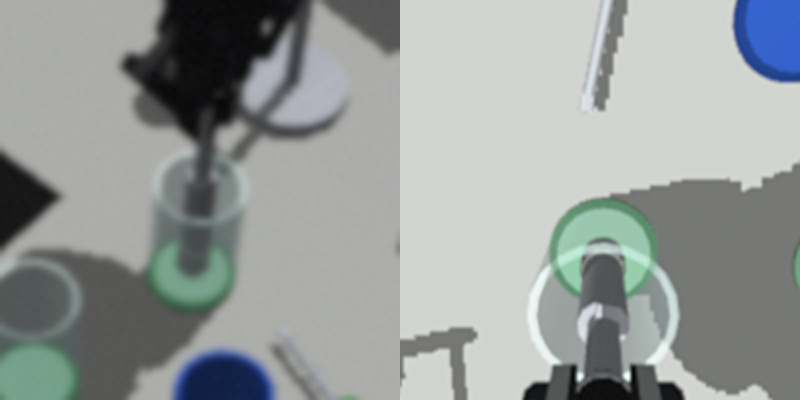

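Contact at the floor is clear: +8 N at TCP 0.1605, with the bristles on the green floor at left (195,265). Now up by 65 mm, down again, then lift out.

```bash
python3 -m handwheel '[[[0,0,0,-0.03,0,0,0],[0,0,0,-0.065,0,0,0],[0,0,0,-0.065,0,0,0],[0,0,0,-0.065,0,0,0],[0,0,0,-0.065,0,0,0],[0,0,0,-0.035,0,0,0],[0,0,0,-0.01,0,0,0],[0,0,0,-0.001,0,0,0],[0,0,0,0,0,0,0],[0,0,0,0,0,0,0],[0,0,0,0,0,0,0]]]'; python3 -m handwheel '[[[0,0,0,-0.05,0,0,0],[0,0,0,-0.1,0,0,0],[0,0,0,-0.14,0,0,0],[0,0,0,-0.14,0,0,0],[0,0,0,-0.14,0,0,0]]]';python3 - <<'E'
from h import *
print(tool()[0]);
for c in ("scene","top"): print(jars(c,optics.capture(c)))
E
```

```text
t: 12.85
tool_pos: [0.6047, 0.1586, 0.1604]
ee_rot: [3.141, -0.001, 0.002]
ft_force: [-2.3, -0.8, 5.2]
width: 0.0144
grip_force: 52.1
t: 13.48
tool_pos: [0.6041, 0.1591, 0.2975]
ee_rot: [3.142, -0.001, -0.004]
ft_force: [-0.6, 0.1, -4.2]
width: 0.0146
grip_force: 53.2
[0.60410711 0.1590827  0.29752309]
[([287.3, 177.3], 340, [0.6041, 0.1582], [18.5, 22.0]), ([247.8, 204.3], 401, [0.5976, 0.0224], [20.6, 23.8]), ([208.5, 251.2], 464, [0.6363, -0.1385], [21.9, 25.3])]
[([212.6, 135.1], 192, [0.7876, 0.1479], [7.9, 30.5]), ([317.3, 191.8], 401, [0.6365, -0.1372], [21.1, 22.6]), ([206.8, 202.1], 344, [0.603, 0.1582], [20.0, 21.7]), ([257.2, 204.8], 415, [0.598, 0.0229], [21.8, 22.5])]
```

```bash
python3 -m handwheel '[[[0,-0.002,0.045,0,0,0,0],[0,-0.004,0.09,0,0,0,0],[0,-0.006,0.137,0,0,0,0],[0,-0.006,0.137,0,0,0,0],[0,-0.006,0.137,0,0,0,0],[0,-0.006,0.137,0,0,0,0]]]';python3 - <<'E'
from h import *
print(tool()[0]);
for c in ("scene","top"): print(jars(c,optics.capture(c)))
E
```

```text
t: 14.32
tool_pos: [0.5983, 0.0227, 0.2986]
ee_rot: [3.142, 0.001, -0.002]
ft_force: [0.1, -0.1, -2.8]
width: 0.0146
grip_force: 53.0
[0.59828721 0.02273321 0.29858374]
[([287.3, 177.5], 351, [0.6044, 0.1579], [18.9, 21.8]), ([247.7, 204.5], 386, [0.5988, 0.0207], [20.6, 22.7]), ([208.4, 251.2], 484, [0.6363, -0.1388], [22.5, 25.8])]
[([317.4, 192.0], 411, [0.6361, -0.1373], [21.9, 22.2]), ([207.3, 203.6], 286, [0.598, 0.1561], [15.6, 22.4]), ([257.7, 206.4], 314, [0.5958, 0.0221], [19.3, 22.1])]
```

```bash
python3 -m handwheel '[[[0,0,0,0.03,0,0,0],[0,0,0,0.07,0,0,0],[0,0,0,0.11,0,0,0],[0,0,0,0.128,0,0,0],[0,0,0,0.136,0,0,0],[0,0,0,0.139,0,0,0],[0,0,0,0.14,0,0,0],[0,0,0,0.14,0,0,0],[0,0,0,0.14,0,0,0]]]'; python3 -m handwheel '[[[0,0,0,-0.03,0,0,0],[0,0,0,-0.065,0,0,0],[0,0,0,-0.065,0,0,0],[0,0,0,-0.065,0,0,0],[0,0,0,-0.065,0,0,0],[0,0,0,-0.035,0,0,0],[0,0,0,-0.01,0,0,0],[0,0,0,-0.001,0,0,0],[0,0,0,0,0,0,0],[0,0,0,0,0,0,0],[0,0,0,0,0,0,0]]]'; python3 -m handwheel '[[[0,0,0,-0.05,0,0,0],[0,0,0,-0.1,0,0,0],[0,0,0,-0.14,0,0,0],[0,0,0,-0.14,0,0,0],[0,0,0,-0.14,0,0,0]]]';python3 - <<'E'
from h import *
print(tool()[0]);
for c in ("scene","top"): print(jars(c,optics.capture(c)))
E
```

```text
t: 15.55
tool_pos: [0.5989, 0.0219, 0.1605]
ee_rot: [-3.141, 0.001, -0.003]
ft_force: [-1.4, 0.7, 5.0]
width: 0.0147
grip_force: 53.7
t: 16.92
tool_pos: [0.5986, 0.0216, 0.1604]
ee_rot: [3.141, -0.001, 0.002]
ft_force: [-2.2, 0.4, 6.1]
width: 0.0143
grip_force: 53.9
t: 17.55
tool_pos: [0.598, 0.0221, 0.2976]
ee_rot: [-3.141, 0.001, 0.004]
ft_force: [1.5, -0.0, -3.5]
width: 0.015
grip_force: 54.0
[0.59802622 0.02213903 0.29761856]
[([287.3, 177.6], 349, [0.6046, 0.1578], [18.7, 21.9]), ([247.7, 204.5], 386, [0.5988, 0.0207], [20.6, 22.7]), ([208.4, 251.2], 485, [0.6362, -0.139], [22.5, 25.9])]
[([317.4, 191.9], 408, [0.6361, -0.1372], [21.6, 22.2]), ([207.4, 203.6], 284, [0.5978, 0.1557], [15.3, 22.5]), ([257.5, 206.3], 304, [0.5965, 0.0222], [19.5, 21.9])]
```

Contact forces were good on both strokes. On to jar3 (0.637,-0.1385): shift +0.039 in x and 0.1605 in tool y.

```bash
python3 -m handwheel '[[[0,0.01,0.04,0,0,0,0],[0,0.02,0.08,0,0,0,0],[0,0.03,0.12,0,0,0,0],[0,0.039,0.1605,0,0,0,0],[0,0.039,0.1605,0,0,0,0],[0,0.039,0.1605,0,0,0,0],[0,0.039,0.1605,0,0,0,0]]]';python3 - <<'E'
from h import *
print(tool()[0]);
for c in ("scene","top"): print(jars(c,optics.capture(c)))
E
```

```text
t: 18.52
tool_pos: [0.6371, -0.1378, 0.299]
ee_rot: [-3.141, -0.001, 0.001]
ft_force: [-0.4, 0.4, -3.3]
width: 0.0143
grip_force: 53.8
[ 0.63710394 -0.13775062  0.29903444]
[([287.2, 177.7], 354, [0.6049, 0.1573], [19.2, 21.8]), ([247.6, 204.7], 395, [0.5987, 0.0204], [20.8, 22.7]), ([208.2, 251.8], 473, [0.6375, -0.1403], [23.0, 24.8])]
[([317.2, 192.3], 355, [0.635, -0.1368], [19.9, 21.5]), ([206.1, 201.3], 392, [0.6042, 0.1593], [21.1, 22.0])]
```

```bash
python3 -m handwheel '[[[0,0,0,0.03,0,0,0],[0,0,0,0.07,0,0,0],[0,0,0,0.11,0,0,0],[0,0,0,0.128,0,0,0],[0,0,0,0.136,0,0,0],[0,0,0,0.139,0,0,0],[0,0,0,0.14,0,0,0],[0,0,0,0.14,0,0,0],[0,0,0,0.14,0,0,0]]]'; python3 -m handwheel '[[[0,0,0,-0.03,0,0,0],[0,0,0,-0.065,0,0,0],[0,0,0,-0.065,0,0,0],[0,0,0,-0.065,0,0,0],[0,0,0,-0.065,0,0,0],[0,0,0,-0.035,0,0,0],[0,0,0,-0.01,0,0,0],[0,0,0,-0.001,0,0,0],[0,0,0,0,0,0,0],[0,0,0,0,0,0,0],[0,0,0,0,0,0,0]]]'; python3 -m handwheel '[[[0,0,0,-0.05,0,0,0],[0,0,0,-0.1,0,0,0],[0,0,0,-0.14,0,0,0],[0,0,0,-0.14,0,0,0],[0,0,0,-0.14,0,0,0]]]'
```

```text
t: 19.75
tool_pos: [0.6377, -0.1388, 0.1605]
ee_rot: [3.141, -0.001, 0.003]
ft_force: [-0.8, 1.4, 3.9]
width: 0.0145
grip_force: 54.5
t: 21.12
tool_pos: [0.6374, -0.1388, 0.1604]
ee_rot: [3.141, -0.001, 0.002]
ft_force: [-1.9, 2.2, 5.9]
width: 0.0145
grip_force: 54.8
t: 21.75
tool_pos: [0.6371, -0.1384, 0.2974]
ee_rot: [-3.141, 0.001, 0.004]
ft_force: [0.1, 0.3, -4.0]
width: 0.0146
grip_force: 54.3
```

```bash
python3 -m handwheel '[[[0,-0.028,0.041,0,0,0,0],[0,-0.056,0.082,0,0,0,0],[0,-0.084,0.123,0,0,0,0],[0,-0.113,0.165,0,0,0,0],[0,-0.113,0.165,0.03,0,0,0],[0,-0.113,0.165,0.045,0,0,0],[0,-0.113,0.165,0.045,0,0,0],[0,-0.113,0.165,0.045,0,0,0]]]';python3 - <<'E'
from h import *
t=tool()[0];print(t)
s=optics.capture("scene");p=optics.camera_params("wrist");w=optics.capture("wrist")
f=lambda a:cv2.resize(a,(400,400),interpolation=cv2.INTER_CUBIC)
for im,pp in ((s,optics.camera_params("scene")),(w,p)):
    q=proj("",[[.525,-.303,.08],[t[0],t[1],t[2]-.155]],pp).round(1); print(q)
q=proj("scene",[.525,-.303,.09])[0].astype(int);g=proj("w",[.525,-.303,.09],p)[0].astype(int)
a=s[q[1]-45:q[1]+45,q[0]-45:q[0]+45];b=w[g[1]-60:g[1]+60,g[0]-60:g[0]+60]; print(q,g)
cv2.imwrite("pics/c7.png",np.hstack([f(a),f(b)]))
E
```

```text
t: 22.75
tool_pos: [0.5247, -0.3034, 0.2549]
ee_rot: [3.141, 0.0, 0.001]
ft_force: [0.2, 0.5, -2.5]
width: 0.0147
grip_force: 54.1
[ 0.52471151 -0.30338879  0.25488196]
[[118.1 246.8]
 [115.5 242.9]]
[[250.7 171.7]
 [251.  176.3]]
[116 244] [250 173]
```

View pics/c7.png

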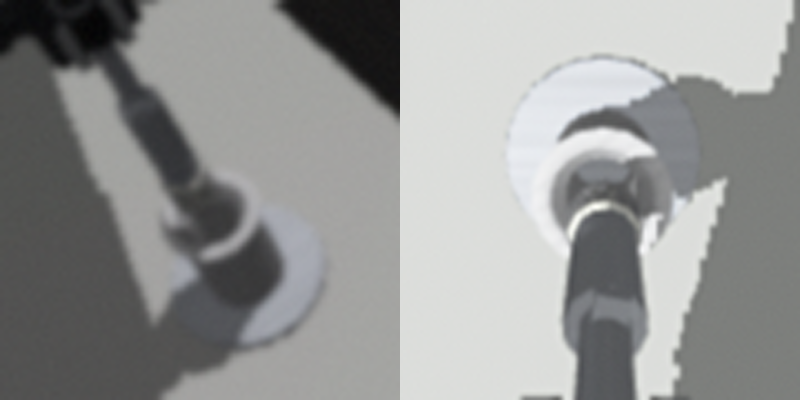

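The bristle head is centred over the mouth in both views. Lowering with force checks.

```bash
python3 -m handwheel '[[[0,0,0,0.01,0,0,0],[0,0,0,0.02,0,0,0],[0,0,0,0.03,0,0,0],[0,0,0,0.04,0,0,0],[0,0,0,0.04,0,0,0],[0,0,0,0.04,0,0,0]]]';python3 -m handwheel '[[[0,0,0,0.015,0,0,0],[0,0,0,0.03,0,0,0],[0,0,0,0.045,0,0,0],[0,0,0,0.05,0,0,0],[0,0,0,0.05,0,0,0],[0,0,0,0.05,0,0,0]]]'
```

```text
t: 23.6
tool_pos: [0.5242, -0.3038, 0.2146]
ee_rot: [3.141, -0.001, 0.001]
ft_force: [-0.0, -0.9, -2.0]
width: 0.0147
grip_force: 54.1
t: 24.35
tool_pos: [0.5245, -0.3039, 0.1649]
ee_rot: [3.141, -0.001, 0.002]
ft_force: [-0.6, 0.2, -3.4]
width: 0.0144
grip_force: 54.2
```

```bash
python3 -m handwheel '[[[0,0,0,0.0025,0,0,0],[0,0,0,0.0045,0,0,0],[0,0,0,0.0045,0,0,0],[0,0,0,0.0045,0,0,0]]]'; python3 -m handwheel '[[[0.15,0,0,0,0,0,0],[0.3,0,0,0,0,0,0],[0.6,0,0,0,0,0,0],[0.7,0,0,0,0,0,0],[0.7,0,0,0,0,0,0],[0.7,0,0,-0.03,0,0,0],[0.7,0,0,-0.07,0,0,0],[0.7,0,0,-0.12,0,0,0],[0.7,0,0,-0.17,0,0,0],[0.7,0,0,-0.17,0,0,0]]]'
python3 - <<'E'
from h import *
t=tool()[0];print(t)
s=optics.capture("scene");p=optics.camera_params("wrist");w=optics.capture("wrist");cv2.imwrite("pics/w5.png",w)
f=lambda a:cv2.resize(a,(400,400),interpolation=cv2.INTER_CUBIC)
q=proj("scene",[.525,-.303,.09])[0].astype(int);g=proj("w",[.525,-.303,.09],p)[0].astype(int)
a=s[q[1]-45:q[1]+45,q[0]-45:q[0]+45];b=w[g[1]-60:g[1]+60,g[0]-60:g[0]+60]; print(q,g)
print(proj("s",[.525,-.303,.205],optics.camera_params("scene")))
print("w",jars("w",w,p))
for c in ("scene","top"): print(jars(c,optics.capture(c)))
cv2.imwrite("pics/c8.png",np.hstack([f(a),f(b)]))
E
```

```text
t: 24.85
tool_pos: [0.5245, -0.3039, 0.1605]
ee_rot: [3.141, -0.001, 0.002]
ft_force: [0.6, -0.2, 1.5]
width: 0.0147
grip_force: 54.8
t: 26.1
tool_pos: [0.5252, -0.3046, 0.3348]
ee_rot: [3.138, -0.002, 0.013]
ft_force: [-0.2, -0.1, -0.5]
width: 0.0597
grip_force: 0.0
[ 0.52519087 -0.30459866  0.33479264]
[116 244] [250 160]
[[101.36986882 220.17182106]]
w [([145.7, 78.9], 1290, [0.6372, -0.1384], [37.4, 42.3]), ([49.1, 104.3], 1212, [0.599, 0.0217], [34.6, 42.8])]
[([287.5, 177.3], 338, [0.6043, 0.1588], [18.5, 21.6]), ([247.9, 204.4], 377, [0.5985, 0.0213], [20.1, 22.6]), ([208.4, 251.4], 455, [0.6365, -0.1393], [22.6, 24.4])]
[([211.7, 135.7], 138, [0.7886, 0.1486], [7.0, 29.4]), ([317.7, 191.8], 383, [0.6363, -0.1381], [21.0, 21.7]), ([206.0, 201.3], 391, [0.6043, 0.1594], [21.2, 21.8]), ([257.5, 204.6], 389, [0.5983, 0.0221], [21.3, 21.7])]
```

View pics/c8.png

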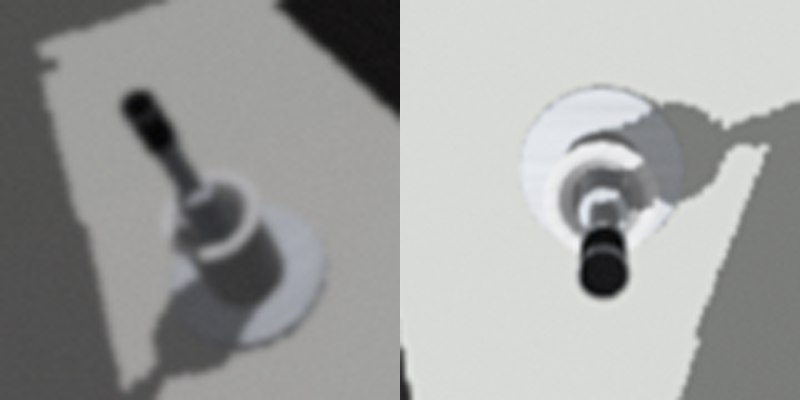

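The brush is home with the sleeve shoulder and grip at full length: grip top at (138,103) left, which is about 33 mm higher than before. That agrees with the floor-contact offset. Jars are unmoved. Now jar3, heading for the mat at (0.449,-0.136).

```bash
python3 -m handwheel '[[[1,0.03,-0.045,0,0,0,0],[1,0.06,-0.09,0,0,0,0],[1,0.09,-0.13,0,0,0,0],[1,0.1125,-0.1655,0,0,0,0],[1,0.1125,-0.1655,0.05,0,0,0],[1,0.1125,-0.1655,0.1,0,0,0],[1,0.1125,-0.1655,0.13,0,0,0],[1,0.1125,-0.1655,0.13,0,0,0],[1,0.1125,-0.1655,0.13,0,0,0]]]' 50; python3 - <<'E'
from h import *
print(tool()[0]); p=optics.camera_params("wrist");w=optics.capture("wrist"); print(jars("w",w,p)); print(jars("scene",optics.capture("scene")))
E
```

```text
t: 27.42
tool_pos: [0.6372, -0.1386, 0.2011]
ee_rot: [3.141, -0.001, 0.002]
ft_force: [0.6, 0.2, 1.2]
width: 0.0853
grip_force: 0.0
[ 0.6372383  -0.13861304  0.20111349]
[([251.1, 167.0], 1839, [0.6377, -0.1386], [47.1, 48.1]), ([20.7, 192.0], 1657, [0.6053, 0.1592], [41.1, 53.0]), ([126.9, 195.9], 1706, [0.5995, 0.0218], [42.8, 48.7])]
[([287.2, 177.7], 354, [0.6049, 0.1573], [19.3, 21.8]), ([247.6, 204.7], 395, [0.5986, 0.0204], [20.7, 22.8]), ([208.2, 251.8], 469, [0.6374, -0.1401], [22.8, 24.6])]
```

Aligned. Descend 0.156, close, lift a little.

```bash
python3 -m handwheel '[[[1,0,0,0.05,0,0,0],[1,0,0,0.1,0,0,0],[1,0,0,0.14,0,0,0],[1,0,0,0.156,0,0,0],[1,0,0,0.156,0,0,0],[0.7,0,0,0.156,0,0,0],[0.6,0,0,0.156,0,0,0],[0.5,0,0,0.156,0,0,0],[0.5,0,0,0.156,0,0,0],[0.5,0,0,0.156,0,0,0]]]' 50;  python3 -m handwheel '[[[0.5,0,0,-0.01,0,0,0],[0.5,0,0,-0.03,0,0,0],[0.5,0,0,-0.04,0,0,0],[0.5,0,0,-0.04,0,0,0]]]'
```

```text
t: 28.78
tool_pos: [0.6385, -0.1383, 0.0466]
ee_rot: [3.141, -0.0, 0.008]
ft_force: [0.3, 1.0, 6.8]
width: 0.0598
grip_force: 54.8
t: 29.28
tool_pos: [0.6371, -0.1382, 0.0846]
ee_rot: [-3.141, 0.001, -0.002]
ft_force: [0.0, -0.0, -3.0]
width: 0.06
grip_force: 54.6
```

```bash
python3 -m handwheel '[[[0.5,-0.04,-0.001,0,0,0,0],[0.5,-0.08,-0.001,0,0,0,0],[0.5,-0.12,-0.002,0,0,0,0],[0.5,-0.16,-0.002,0,0,0,0],[0.5,-0.188,-0.0025,0,0,0,0],[0.5,-0.188,-0.0025,0,0,0,0],[0.5,-0.188,-0.0025,0.02,0,0,0],[0.5,-0.188,-0.0025,0.032,0,0,0],[0.5,-0.188,-0.0025,0.036,0,0,0],[0.5,-0.188,-0.0025,0.0375,0,0,0],[0.5,-0.188,-0.0025,0.0375,0,0,0]]]';  python3 -m handwheel '[[[0.72,0,0,0,0,0,0],[0.85,0,0,0,0,0,0],[0.9,0,0,0,0,0,0],[0.9,0,0,0,0,0,0],[1,0,0,-0.04,0,0,0],[1,0,0,-0.09,0,0,0],[1,0,0,-0.14,0,0,0],[1,0,0,-0.16,0,0,0],[1,0,0,-0.16,0,0,0]]]'; python3 - <<'E'
from h import *
print(tool()[0]); p=optics.camera_params("wrist");w=optics.capture("wrist"); print(jars("w",w,p)); print(jars("scene",optics.capture("scene")))
E
```

```text
t: 30.65
tool_pos: [0.4485, -0.1356, 0.0486]
ee_rot: [3.141, 0.0, -0.001]
ft_force: [-11.8, 4.7, 23.2]
width: 0.0602
grip_force: 56.7
t: 31.78
tool_pos: [0.4497, -0.1356, 0.2077]
ee_rot: [3.142, -0.001, 0.006]
ft_force: [-0.2, 0.6, -1.2]
width: 0.0853
grip_force: 0.0
[ 0.44968538 -0.13563269  0.20774779]
[([109.1, 34.1], 2714, [0.5995, 0.0219], [52.8, 63.6]), ([5.6, 34.8], 542, [0.6051, 0.1557], [46.9, 65.9]), ([251.0, 168.5], 1840, [0.4471, -0.1354], [47.1, 47.9])]
[([287.3, 177.4], 342, [0.6045, 0.1581], [18.7, 21.8]), ([164.7, 200.5], 346, [0.4424, -0.1348], [20.5, 22.0]), ([247.8, 204.5], 382, [0.5985, 0.0211], [20.3, 22.5])]
```

jar3 stands at (0.447,-0.135). Next jar2, set down 1.5 mm higher this time.

```bash
python3 -m handwheel '[[[1,0.04,-0.04,0,0,0,0],[1,0.08,-0.08,0,0,0,0],[1,0.12,-0.12,0,0,0,0],[1,0.15,-0.158,0,0,0,0],[1,0.15,-0.158,0,0,0,0],[1,0.15,-0.158,0,0,0,0]]]' 50; python3 - <<'E'
from h import *
print(tool()[0]); p=optics.camera_params("wrist");w=optics.capture("wrist"); print(jars("w",w,p)); print(jars("scene",optics.capture("scene")))
E
```

```text
t: 32.62
tool_pos: [0.5982, 0.0222, 0.2046]
ee_rot: [3.141, -0.001, -0.005]
ft_force: [-0.4, 0.1, 0.1]
width: 0.0854
grip_force: 0.0
[0.59818887 0.02217357 0.20463785]
[([142.1, 160.3], 1866, [0.6055, 0.1587], [45.3, 50.6]), ([251.6, 164.9], 1807, [0.5996, 0.0214], [46.7, 47.7]), ([374.1, 261.3], 305, [0.4593, -0.1529], [13.0, 41.1])]
[([287.3, 177.6], 352, [0.6046, 0.1579], [18.8, 22.0]), ([164.5, 200.3], 357, [0.4416, -0.1362], [20.0, 23.2]), ([247.7, 204.5], 386, [0.5985, 0.0208], [20.3, 22.7])]
```

```bash
python3 -m handwheel '[[[1,0.001,0,0.05,0,0,0],[1,0.001,0,0.1,0,0,0],[1,0.001,0,0.14,0,0,0],[1,0.001,0,0.159,0,0,0],[1,0.001,0,0.159,0,0,0],[0.7,0.001,0,0.159,0,0,0],[0.6,0.001,0,0.159,0,0,0],[0.5,0.001,0,0.159,0,0,0],[0.5,0.001,0,0.159,0,0,0],[0.5,0.001,0,0.159,0,0,0]]]' 50;  python3 -m handwheel '[[[0.5,0,0,-0.01,0,0,0],[0.5,0,0,-0.03,0,0,0],[0.5,0,0,-0.04,0,0,0],[0.5,0,0,-0.04,0,0,0]]]'; python3 -m handwheel '[[[0.5,-0.035,0.012,0,0,0,0],[0.5,-0.07,0.024,0,0,0,0],[0.5,-0.105,0.036,0,0,0,0],[0.5,-0.14,0.048,0,0,0,0],[0.5,-0.16,0.0535,0,0,0,0],[0.5,-0.16,0.0535,0,0,0,0],[0.5,-0.16,0.0535,0.02,0,0,0],[0.5,-0.16,0.0535,0.03,0,0,0],[0.5,-0.16,0.0535,0.0345,0,0,0],[0.5,-0.16,0.0535,0.036,0,0,0],[0.5,-0.16,0.0535,0.036,0,0,0]]]'
```

```text
t: 33.98
tool_pos: [0.6011, 0.0221, 0.0494]
ee_rot: [3.142, -0.001, 0.005]
ft_force: [-0.8, -1.2, 6.3]
width: 0.0599
grip_force: 54.9
t: 34.48
tool_pos: [0.6001, 0.0225, 0.0879]
ee_rot: [-3.141, 0.001, -0.002]
ft_force: [0.5, -0.0, -3.1]
width: 0.0601
grip_force: 54.7
t: 35.85
tool_pos: [0.4403, -0.031, 0.0516]
ee_rot: [-3.141, 0.001, -0.001]
ft_force: [0.5, -1.0, -3.0]
width: 0.0597
grip_force: 54.7
```

```bash
python3 -m handwheel '[[[0.5,0,0,0.001,0,0,0],[0.5,0,0,0.001,0,0,0],[0.72,0,0,0.001,0,0,0],[0.85,0,0,0.001,0,0,0],[0.9,0,0,0.001,0,0,0],[0.9,0,0,0.001,0,0,0],[1,0,0,-0.04,0,0,0],[1,0,0,-0.09,0,0,0],[1,0,0,-0.14,0,0,0],[1,0,0,-0.157,0,0,0],[1,0,0,-0.157,0,0,0]]]'; python3 -m handwheel '[[[1,0.04,-0.045,0,0,0,0],[1,0.08,-0.09,0,0,0,0],[1,0.12,-0.14,0,0,0,0],[1,0.165,-0.1905,0,0,0,0],[1,0.165,-0.1905,0,0,0,0],[1,0.165,-0.1905,0,0,0,0]]]' 50; python3 - <<'E'
from h import *
print(tool()[0]); p=optics.camera_params("wrist");w=optics.capture("wrist"); print(jars("w",w,p)); print(jars("scene",optics.capture("scene")))
E
```

```text
t: 37.22
tool_pos: [0.4406, -0.0309, 0.2094]
ee_rot: [-3.141, 0.001, -0.005]
ft_force: [0.3, -0.2, -1.3]
width: 0.0853
grip_force: 0.0
t: 37.98
tool_pos: [0.6045, 0.1593, 0.2063]
ee_rot: [3.14, -0.001, -0.005]
ft_force: [-0.2, -0.5, 0.3]
width: 0.0854
grip_force: 0.0
[0.60448524 0.15929702 0.20625236]
[([251.6, 165.0], 1799, [0.6055, 0.1585], [46.7, 47.5]), ([456.6, 272.8], 1289, [0.4462, -0.1381], [34.6, 45.4]), ([390.3, 273.2], 643, [0.4459, -0.0421], [22.7, 36.1])]
[([194.8, 177.0], 297, [0.4362, -0.0308], [17.3, 20.4]), ([287.3, 177.4], 344, [0.6044, 0.1579], [18.8, 21.8]), ([164.8, 200.8], 334, [0.4454, -0.1359], [18.0, 22.0])]
```

```bash
python3 -m handwheel '[[[1,0.001,0,0.05,0,0,0],[1,0.001,0,0.1,0,0,0],[1,0.001,0,0.14,0,0,0],[1,0.001,0,0.159,0,0,0],[1,0.001,0,0.159,0,0,0],[0.7,0.001,0,0.159,0,0,0],[0.6,0.001,0,0.159,0,0,0],[0.5,0.001,0,0.159,0,0,0],[0.5,0.001,0,0.159,0,0,0],[0.5,0.001,0,0.159,0,0,0]]]' 50;  python3 -m handwheel '[[[0.5,0,0,-0.01,0,0,0],[0.5,0,0,-0.03,0,0,0],[0.5,0,0,-0.04,0,0,0],[0.5,0,0,-0.04,0,0,0]]]'; python3 -m handwheel '[[[0.5,-0.035,0.018,0,0,0,0],[0.5,-0.07,0.035,0,0,0,0],[0.5,-0.105,0.053,0,0,0,0],[0.5,-0.14,0.07,0,0,0,0],[0.5,-0.1765,0.086,0,0,0,0],[0.5,-0.1765,0.086,0,0,0,0],[0.5,-0.1765,0.086,0.02,0,0,0],[0.5,-0.1765,0.086,0.03,0,0,0],[0.5,-0.1765,0.086,0.035,0,0,0],[0.5,-0.1765,0.086,0.037,0,0,0],[0.5,-0.1765,0.086,0.037,0,0,0]]]'
```

```text
t: 39.33
tool_pos: [0.6071, 0.1592, 0.0516]
ee_rot: [-3.141, 0.001, -0.006]
ft_force: [-0.6, -1.0, 6.4]
width: 0.0598
grip_force: 54.7
t: 39.83
tool_pos: [0.6062, 0.1596, 0.0899]
ee_rot: [-3.141, 0.001, -0.002]
ft_force: [-0.1, -0.4, -3.2]
width: 0.0598
grip_force: 54.8
t: 41.2
tool_pos: [0.4298, 0.0733, 0.0537]
ee_rot: [3.141, -0.0, 0.001]
ft_force: [-5.9, -1.3, 10.9]
width: 0.0601
grip_force: 56.0
```

Light contact with the mat. Release, back off upwards and look.

```bash
python3 -m handwheel '[[[0.72,0,0,0,0,0,0],[0.85,0,0,0,0,0,0],[0.9,0,0,0,0,0,0],[0.9,0,0,0,0,0,0],[1,0,0,-0.04,0,0,0],[1,0,0,-0.09,0,0,0],[1,0,0,-0.14,0,0,0],[1,0,0,-0.2,0,0,0],[1,0,0,-0.25,0,0,0],[1,0,0,-0.25,0,0,0]]]'; python3 -m handwheel '[[[1,0,-0.05,0,0,0,0],[1,0,-0.1,0,0,0,0],[1,0,-0.15,0,0,0,0],[1,0,-0.2,0,0,0,0],[1,0,-0.25,0,0,0,0],[1,0,-0.25,0,0,0,0],[1,0,-0.25,0,0,0,0]]]'; python3 - <<'E'
from h import *
print(tool()[0]); t=optics.capture("top"); s=optics.capture("scene"); c=np.array([.439,-.0315]); a=.092
for n,i in (("top",t),("scene",s)):
    for j in jars(n,i,z=.005):
        d=np.array(j[2])-c; print(n,j[2],"mat",(d@[np.cos(a),np.sin(a)]).round(4),(d@[-np.sin(a),np.cos(a)]).round(4))
f=lambda im:cv2.resize(im,(400,400),interpolation=cv2.INTER_CUBIC)
cv2.imwrite("pics/c9.png",np.hstack([f(t[140:320,230:410]),f(s[130:300,80:250])]))
E
```

```text
t: 42.45
tool_pos: [0.4312, 0.0739, 0.3063]
ee_rot: [-3.138, 0.001, -0.013]
ft_force: [-0.3, 1.0, -0.9]
width: 0.0857
grip_force: 0.0
t: 43.32
tool_pos: [0.4294, 0.3233, 0.3014]
ee_rot: [3.14, -0.001, -0.002]
ft_force: [0.1, -0.3, -0.3]
width: 0.0852
grip_force: 0.0
[0.42938131 0.32325974 0.3013669 ]
top [0.786, 0.1487] mat 0.3621 0.1476
top [0.4468, -0.1355] mat -0.0018 -0.1043
top [0.4378, -0.0306] mat -0.0011 0.001
top [0.4268, 0.0746] mat -0.0024 0.1068
scene [0.4268, 0.0726] mat -0.0026 0.1048
scene [0.4377, -0.0316] mat -0.0013 0.0
scene [0.4464, -0.1361] mat -0.0022 -0.1048
```

View pics/c9.png

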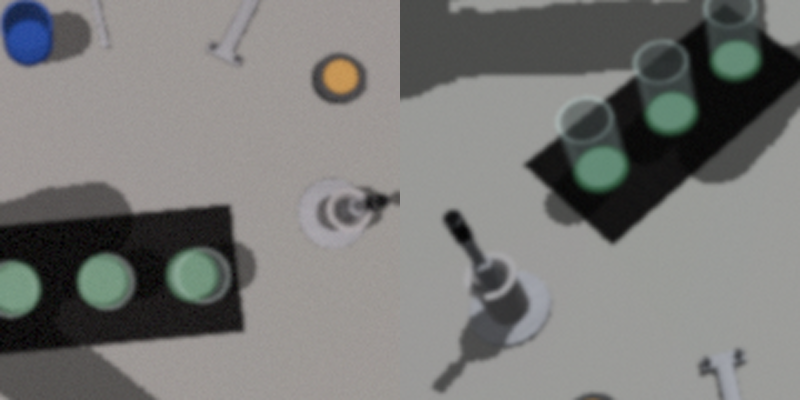

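All three jars stand upright on the mat (within 3 mm of their targets) and the brush is home at full length in the stand. The bystanders in view are untouched. Handing in.

```bash
python3 -c "
from station import workorder
print(workorder.hand_in())"
```

```text
the job is handed in; nothing more can be done
None
```

I handed the job in, with no verdict returned: all three jars were brushed left to right and stand upright on the mat, and the brush is back in its stand, drawn out and locked as far as forces and images show.

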